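# Lock the medicine transport case

## Task

Lock the medicine case for transport: swing its open lid fully shut over the case by pushing near the free end, fold the hasp on the lid's end over and down until it lies flat against the end of the case with the staple through its slot, then take the pin from its parking block and drop it all the way through the staple's eye so its collar rests on the staple. Let go of everything, and leave the jar, tape roll, carton and dish where they are.

Things in the scene. Friction and masses are not known exactly. Their poses are not given: they have to be found in the camera images.
- case: White open-topped plastic case fixed to the table, 240 (x) x 100 (y) x 80 mm high, walls 5 mm. Origin at the centre of its underside on the table, z up. x runs lengthwise towards the hasp end (+x end face, pointing away from the robot, x = +120 mm). The lid's pivot is at x = -100, y = 0. A horizontal steel staple (20 mm wide, 10 mm thick, top 64 mm above the table) sticks out 27 mm from the middle of the +x end face, with a vertical round eye through it.
- eye (a point): Centre of the upper mouth of the staple's vertical eye, on the staple's top face: in the case frame x = 137, y = 0, z = 64 mm. Hole diameter 10 mm, going through 10 mm of steel, open underneath. Axes as the case.
- lid (a joint): Angle of the lid about its vertical pivot (rad). 0 = fully shut, lying exactly over the case, against a firm stop; positive = swung sideways, free end towards the case's +y side (counter-clockwise from above). Starts 0.35 to 0.85 open. Friction holds it wherever it is left; about 1.5 N at the free end moves it. It turns at a fixed height.
- lid_pivot (a point): Point on the lid's pivot axis at the height of the lid's top face (96 mm above the table). x points along the lid to its free end, z up; turns with the lid. The grey lid plate is 240 x 110 x 16 mm (from 80 to 96 mm above the table) and spans x = -20 to +220, y = -55 to +55 mm here; when shut it overhangs the case sides by 5 mm.
- lid_edge (a point): Top of the lid's +y long side edge, 50 mm from the free end (x = 170, y = 55 mm from lid_pivot): a place to push the lid shut. Axes as lid_pivot.
- hasp (a joint): Angle of the steel hasp about its horizontal hinge across the lid's free end (rad). 0 = hanging straight down, flat along the end of the case, staple through its slot (firm stop); 1.57 = sticking straight out beyond the lid's end; 3.14 = upright; above 3.14 = leaning back over the lid (starts 3.6 to 4.1). Its hinge is stiff with friction (0.035 N m): it stays at any angle and does not fall by itself, so it must be pushed all the way home.
- hasp_hinge (a point): Centre of the hasp's hinge axis, at x = 224, y = 0 mm from lid_pivot and 3 mm below the lid's top (93 mm above the table). The knuckle is 8 mm thick and 64 mm long, along the axis. Axes turn with the hasp: y along the hinge axis, -z along the strap to its tip. When hanging shut, axes are as the case.
- hasp_tip (a point): Middle of the hasp strap's far edge, 64 mm from the hinge axis. The flat strap is 64 mm wide and 3 mm thick, with a central slot 24 mm wide, from 26 to 50 mm from the hinge; the two legs beside the slot are 20 mm wide each (12 to 32 mm from the middle).
- pin: Retaining pin, 60 g, upright, handle up. Origin on its axis at the underside of the collar, z up along the handle. Below: steel shank 7 mm diameter, 40 mm long, chamfered foot. Above: collar 18 mm diameter, 5 mm thick, then a black cylindrical handle 16 mm diameter, 60 mm long (5 to 65 mm above the origin). Starts parked in the block, collar on the block's top.
- block: White plastic parking block, fixed to the table, 50 x 50 x 45 mm high with an 11 mm vertical hole through its middle. Origin at the centre of its underside. The block and the jar may have swapped places.
- jar: Bystander: closed round white jar with lid, 56 mm diameter, 60 mm tall, origin at the centre of its underside.
- tape: Bystander: roll of tape lying flat, 84 mm across, 24 mm tall, origin at the centre of its underside.
- carton: Bystander: cardboard carton, 75 x 130 x 55 mm, origin at the centre of its underside.
- dish: Bystander: steel bowl, 110 mm across, 35 mm tall, origin at the centre of its underside.
Things that resemble listed ones, but are neither listed nor needed, are in the scene too. Of the things that look like the pin, the smallest one is meant.

How it is judged:
By the outcome, as a careful person would: the job done as asked, in the order asked, and still so for the second after the job is handed in, with the robot touching nothing.
It also fails if it takes over 72 s, if anything falls off the work surface, if the arm or the gripper's body presses on something with over 40 N, if the wrist force passes 120 N, or if a joint passes its speed limit or range.

## Robot

A 7-joint arm with a two-finger parallel gripper is mounted at the origin on the work surface. World frame = base frame: x ahead of the robot, y to its left, z up, the work surface at z = 0. Lengths are in mm, angles in rad, forces in N, time in s.
With the tool pointing down it reaches from about 425 to 825 mm from the base axis. Payload 3.6 kg.
Tool frame: the origin (TCP) lies midway between the tips of the shut fingers; the grasp point (between the pads) lies 19 mm behind it; z points along the fingers, y is the line along which they close (so a half turn about z gives the same grasp; the last joint's range is limited). The gripper opens to 85 mm and grips with 20 to 120 N. Pads are 22 mm wide; open, the fingers measure 114 mm over their backs; the gripper's body (76 mm by 85 mm) begins 54 mm behind the grasp point. The pads swing forward as they close: fully open they stand 13 mm farther back than shut.
Start: joints at [-1.177, 0.615, -0.013, 1.423, 0.008, 1.103, -0.04], TCP at [264.89, 593.545, 231.297] pointing down, gripper open.
Joint ranges: [-3.12, 3.12], [-0.3, 2.06], [-1.34, 1.32], [0.26, 2.42], [-1.36, 4.5], [0.01, 1.98], [-2.84, 2.84]. Speed limits (rad/s): [2.79, 2.79, 3.14, 3.14, 3.14, 3.14, 3.14].

## Interface

Orientations are given as a unit quaternion [w, x, y, z].
In Python, from bench import manip, imaging gives the robot as it stands. The module is installed in compiled form; this text tells all that it offers.
- The arm moves only by the tool jog_arm, never from a script. Its argument "motion" is a list of rows, each an object with "linear": the shift along the tool's x, y, z each as a share of 400 mm, from -1 to 1, a list of three; "rot": the turn, a rotation vector about the tool's x, y, z each as a share of 2 rad, from -1 to 1, a list of three; "hand": the gripper's target within -1 to 1 (fully open at 1, half-way at 0, shut at -1). In form: [{"linear": [dx, dy, dz], "rot": [ax, ay, az], "hand": hand}, ...]. A call has 1 to 12 rows; each row is the pose to reach, as a shift and turn from the pose commanded when the call began, along the tool's axes at that moment; what a row does not reach only later rows make up. A row lasts 1/12 s, in which the tool goes at most 41.7 mm and 7.16 degrees, less where a joint would pass 70% of its speed; a pose out of reach is approached as far as the arm can. A call with a number of a shift or a turn outside -1 to 1 is refused whole. A call with a gripper value outside its range is refused whole. The fingers move at their own pace and stop on an object; "newtons" is the grip in N (left out, the last holds). Time passes only in rows, so rows that repeat a pose let the fingers close. It gives the time, the measured TCP pose, the force, the opening and the grip force at its end, in the units of the state.
- manip.sense(): the state, without advancing time (a new reading comes with each control period).
- imaging.get_image(name): name is "scene" or "top" or "wrist"; returns a dict with "frame" (384x512x3 uint8, red, green, blue), "fovy" (degrees; the focal length in pixels is half the picture's height over the tangent of half this angle, whatever the lens; pixels are square), "cx", "cy" (the principal point, pixels), "k1" (the pictures are not rectified: a ray, as slopes to the right and down, at radius r is drawn at 1 + k1 r^2 times it, then the intrinsics apply), "cam_to_world" (4x4, takes a point from camera to world coordinates). Camera axes: x right, y down, z forward; pixel columns grow to the right and rows downward; lengths in mm; the calibration is good to about 2 mm. A picture is of the moment at which its call begins. There is no depth.
- manip.finish_job(): hands the job in; it is judged then, once.
The state is a dict: "clock": time; "joints": joint angles; "joint_vel": joint speeds; "effort": joint torques, N m; "eef_pos": TCP position; "eef_rot": TCP orientation; "contact_force": force on the tool from outside, world axes, zero at the start; "moment": the same for the moment, N m; "finger_gap": finger opening in mm; "finger_force": force on a finger pad.
Only numpy, scipy, OpenCV 4.12 (cv2) and the standard library are available. Lean on these libraries where they do the work, as an engineer would, in place of code of your own. Each camera call takes 0.05 s, during which the arm holds its last target. There are 200 camera calls.

## Working session

There is one attempt and no reset: what is moved stays moved. The work goes in short steps, Python scripts to look and compute and a tool call to move; the robot and the scene stay as the last step left them, time stands still between calls to the robot, and variables do not carry over. Pictures are saved under pics/ and viewed, at most 10 in all, crops included, and the job is handed in when it is done.

Besides the shell and the picture viewer there is one more tool, called after ">>>" by a JSON object that holds its "method" and its "body", one argument or row to a line. jog_arm: Moves the arm, as the interface text tells. Its arguments: {"type":"object","properties":{"motion":{"type":"array","items":{"type":"object","properties":{"linear":{"type":"array","items":{"type":"number"}},"rot":{"type":"array","items":{"type":"number"}},"hand":{"type":"number"}}}},"newtons":{"type":"number"}},"required":["motion"]}

```bash
mkdir -p pics
cat > h.py <<'E'
import numpy as np, cv2, pickle
from bench import manip, imaging
def grab(n,tag):
    d=imaging.get_image(n); pickle.dump(d,open(f'pics/{tag}.pkl','wb')); return d
def load(tag): return pickle.load(open(f'pics/{tag}.pkl','rb'))
def K(d):
    f=d['frame'].shape[0]/2/np.tan(np.radians(d['fovy'])/2); return f
def ray(d,u,v):
    f=K(d); a=np.array([(u-d['cx'])/f,(v-d['cy'])/f]); s=a.copy()
    for _ in range(30): s=a/(1+d['k1']*(s@s))
    M=np.array(d['cam_to_world']); return M[:3,3], M[:3,:3]@np.array([s[0],s[1],1])
def atz(d,u,v,z):
    o,r=ray(d,u,v); return o+r*(z-o[2])/r[2]
def proj(d,P):
    M=np.array(d['cam_to_world']); P=np.atleast_2d(P); c=(P-M[:3,3])@M[:3,:3]
    s=c[:,:2]/c[:,2:]; s=s*(1+d['k1']*(s**2).sum(1,keepdims=True)); return s*K(d)+[d['cx'],d['cy']]
def save(d,name,crop=None,scale=1):
    im=d['frame'][:,:,::-1]
    if crop: x0,y0,x1,y1=crop; im=im[y0:y1,x0:x1]
    cv2.imwrite(f'pics/{name}.png',cv2.resize(im,None,fx=scale,fy=scale,interpolation=cv2.INTER_CUBIC))
E
python3 - <<'E'
from h import *
for n in ['scene','top']:
    d=grab(n,n+'0'); save(d,n+'0',scale=1.5)
    print(n,d['fovy'],d['cx'],d['cy'],d['k1'],np.round(d['cam_to_world'],3).tolist())
print(manip.sense())
E
```

```text
scene 54.877348499856176 251.23378008719678 188.5705426541456 -0.08946677070717231 [[0.354, 0.598, -0.719, 1204.071], [0.935, -0.223, 0.275, -297.395], [0.004, -0.77, -0.638, 718.927], [0.0, 0.0, 0.0, 1.0]]
top 50.47313072924285 256.1295475008777 190.8754947476555 -0.1460619833127477 [[-0.002, -0.983, 0.186, 296.754], [-1.0, 0.002, -0.001, -13.465], [0.001, -0.186, -0.983, 1173.512], [0.0, 0.0, 0.0, 1.0]]
{'clock': 0.1, 'joints': array([-1.17749425,  0.6158454 , -0.01262429,  1.42472693,  0.00810349,
        1.10339396, -0.04041669]), 'joint_vel': array([-4.68662969e-05, -4.04894471e-03,  3.52875349e-04, -3.34678292e-03,
        2.40711845e-04, -1.26870544e-03,  1.42736222e-03]), 'effort': array([ 1.41314467e-03, -4.70380390e+01,  2.60140384e-01, -1.71569520e+01,
        1.00772295e-02,  5.81230895e-03,  1.22667593e-06]), 'eef_pos': array([264.63605733, 592.94630097, 230.2429812 ]), 'eef_rot': array([-2.28605809e-04,  2.08335275e-01,  9.78056779e-01, -1.13903990e-03]), 'contact_force': array([ 0.13117784, -0.08815748, -0.43028869]), 'moment': array([ 0.02385591, -0.04372485,  0.01064658]), 'finger_force': 0.0, 'finger_gap': 85.46660854297002}
```

View pics/scene0.png

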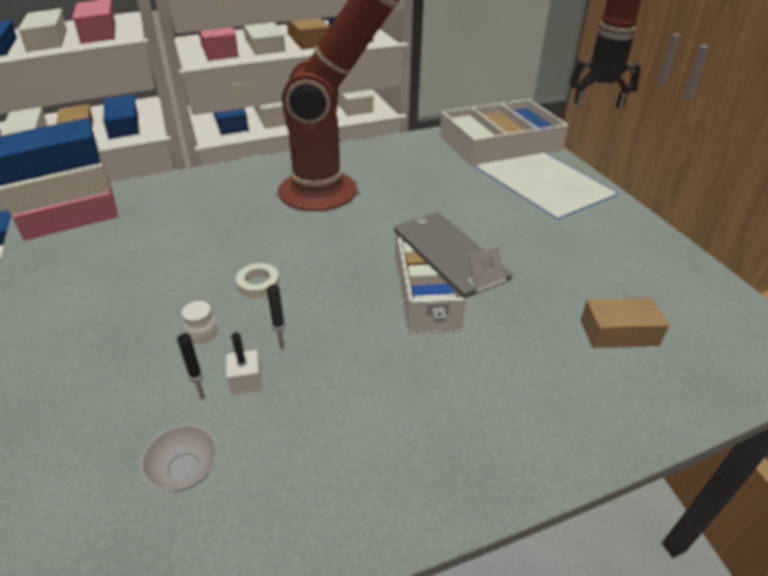

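View pics/top0.png

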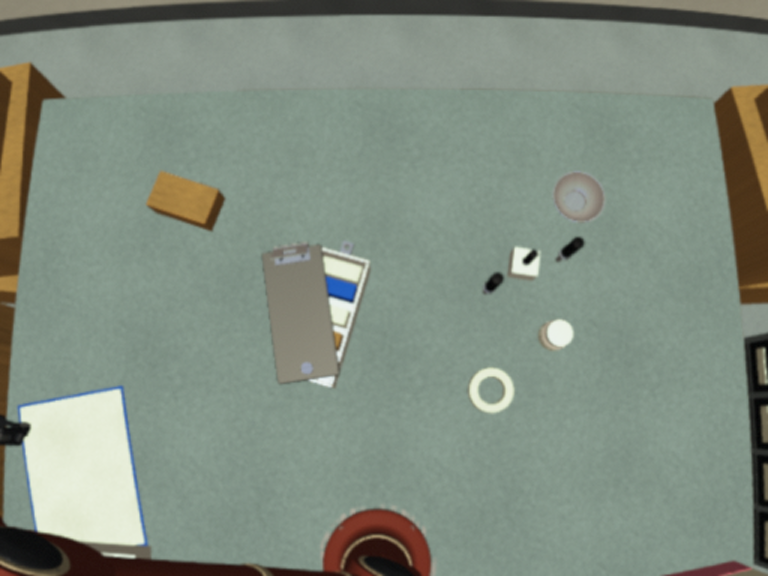

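Scene view (1.5x): the case with its open lid is at (440,270). The parking block with a pin in it is at (240,365). Pin look-alikes are the tool at (190,365), the tool at (276,315) and the pin in the block at (238,350). The block pin is the smallest, so I choose it and check it in a crop.

Run:
```python
from h import *
d=load('top0');s=load('scene0')
a=d['frame'][150:270,165:265];b=s['frame'][135:230,255:350]
c=s['frame'][180:275,110:200];e=d['frame'][150:200,310:400]
R=lambda i,f:cv2.resize(i,None,fx=f,fy=f,interpolation=cv2.INTER_CUBIC)
can=np.zeros((600,800,3),np.uint8)
def put(i,x,y): can[y:y+i.shape[0],x:x+i.shape[1]]=i
put(R(a,4)[:, :400],0,0);put(R(b,4)[:,:380],410,0);put(R(c,2),410,390);put(R(e,2),600,390)
cv2.imwrite('pics/c1.png',can[:,:,::-1])
p=lambda d,u,v,z:np.round(atz(d,u/1.5,v/1.5,z),1)
print('pivot',p(d,306,368,96),'staple',p(d,347,247,64),'corner far',p(d,369,262,80),'near',p(d,331,386,80))
print('lid corners',[p(d,*q,96) for q in[(262,255),(319,245),(338,374),(279,383)]])
print('block top',p(d,526,258,45),'hole',p(s,240,360,45))
print('pin top',p(d,532,255,110),p(s,237,336,110))
```

```text
pivot [354.9 123.2  96. ] staple [582.   54.9  64. ] corner far [549.3  13.2  80. ] near [323.9  80.2  80. ]
lid corners [array([559.4, 208.1,  96. ]), array([577.7, 104. ,  96. ]), array([344.5,  66.7,  96. ]), array([328.4, 170.5,  96. ])]
block top [ 565.1 -286.    45. ] hole [ 551.9 -287.4   45. ]
pin top [ 555.2 -281.6  110. ] [ 563.2 -283.9  110. ]
```

View pics/c1.png

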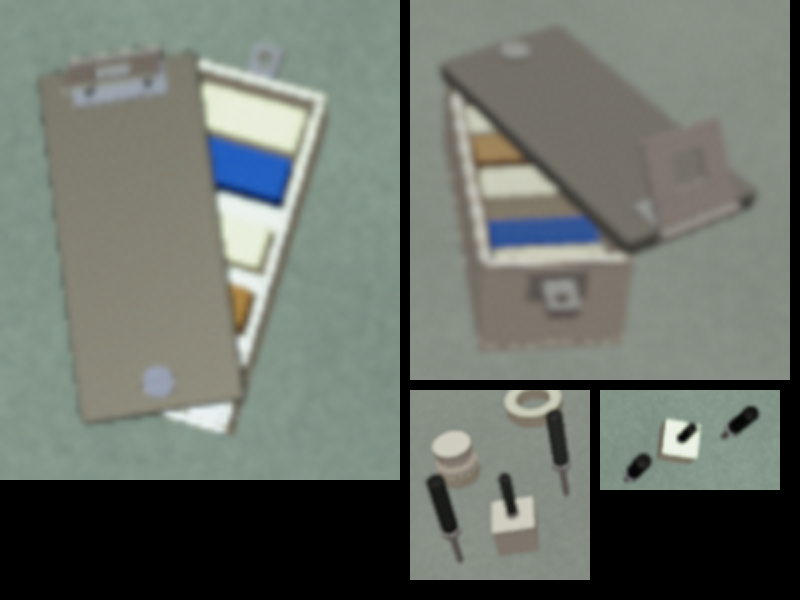

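The block pin (bottom crops) is clearly smaller than the two screwdriver-like tools, so the choice is confirmed. In the top crop the pivot disc is at (158,382), the lid's free corners are at (40,76) and (196,52), the eye is at (264,54) and the hasp leans back over the lid. Next I fit a model.

Run:
```python
from h import *
from scipy.optimize import least_squares
d=load('top0');s=load('scene0')
T=lambda u,v:(u/4+164.6,v/4+149.6); S=lambda u,v:((u-410)/4+254.6,v/4+134.6)
# (frame, xyz, topPix, scenePix)
pts=[('l',(0,0,96),T(158,382),S(515,48)),('l',(220,55,96),T(40,76),S(755,196)),('l',(220,-55,96),T(196,52),S(628,246)),
('l',(-20,-55,96),T(243,397),S(445,68)),('l',(-20,55,96),T(84,420),S(562,27)),
('c',(120,-50,80),T(326,97),S(481,262)),('c',(-120,-50,80),T(232,433),None),('c',(137,0,64),T(264,54),S(562,297)),
('c',(120,-50,0),None,S(478,348)),('c',(120,50,0),None,S(622,342))]
R=lambda a:np.array([[np.cos(a),-np.sin(a),0],[np.sin(a),np.cos(a),0],[0,0,1]])
def W(q,f,P):
    P=np.array(P,float); o=np.array([q[0],q[1],0])
    if f=='l': P=R(q[3])@P+[-100,0,0]
    return R(q[2])@P+o
def res(q,sep=False):
    r=[]
    for f,P,t,c in pts:
        for dd,px in((d,t),(s,c)):
            if px: r+=list(proj(dd,W(q,f,P))[0]-px)
    return np.array(r)
o=least_squares(res,[460,60,-.3,.5],loss='soft_l1',f_scale=1); q=o.x
print(np.round(q,3)); print(np.round(res(q).reshape(-1,2),1).tolist())
print('eye',W(q,'c',(137,0,64)),'lid_edge',W(q,'l',(170,55,96)),'hinge shut',W(q,'c',(124,0,93)))
# block
C=lambda u,v:((u-410)/2+109.7,(v-390)/2+179.7); D=lambda u,v:((u-600)/2+309.7,(v-390)/2+149.7)
print('block top corners top:',[np.round(atz(d,*D(*p),45),1).tolist() for p in[(668,420),(701,424),(697,458),(662,453)]])
print('scene:',[np.round(atz(s,*C(*p),45),1).tolist() for p in[(491,502),(531,497),(536,527),(493,532)]])
print('handle top',atz(d,*D(690,430),107),atz(s,*C(505,477),108))
```

```text
[ 4.51453e+02  9.43540e+01 -2.87000e-01  4.33000e-01]
[[0.1, -0.0], [-0.0, 1.9], [-0.2, -0.7], [0.9, -0.8], [0.5, -0.5], [-0.3, -0.5], [0.5, 0.8], [-1.4, -1.5], [-1.0, 1.0], [-0.4, -0.6], [0.2, -0.3], [0.6, 1.1], [-2.0, 0.1], [0.5, 1.3], [-0.0, 0.4], [0.2, 1.4], [0.1, 1.0]]
eye [582.85104047  55.57684955  64.        ] lid_edge [515.73297725 201.80353424  96.        ] hinge shut [570.38264383  59.25639917  93.        ]
block top corners top: [[586.6, -266.7, 45.0], [580.8, -314.8, 45.0], [530.8, -306.3, 45.0], [538.1, -255.9, 45.0]]
scene: [[529.0, -308.0, 45.0], [537.8, -259.2, 45.0], [588.9, -263.3, 45.0], [579.0, -313.5, 45.0]]
handle top [ 556.79021585 -282.51794232  107.        ] [ 557.77271548 -285.12158693  108.        ]
```

```bash
cat >> h.py <<'E'
from scipy.spatial.transform import Rotation as Ro
def rotm(q): return Ro.from_quat([q[1],q[2],q[3],q[0]])
def go(P=None, yaw=None, tilt=None, st=None):
    """shares to reach TCP P with tool x along world dir yaw, tool down"""
    st=st or manip.sense(); R=rotm(st['eef_rot']); p=st['eef_pos']
    if P is not None: print('lin',np.round(R.inv().apply(np.array(P)-p)/400,4).tolist())
    if yaw is not None:
        G=np.c_[[np.cos(yaw),np.sin(yaw),0],[np.sin(yaw),-np.cos(yaw),0],[0,0,-1]]
        T=Ro.from_matrix(G)
        if tilt is not None: T=T*Ro.from_rotvec(tilt)
        print('rot',np.round((R.inv()*T).as_rotvec()/2,4).tolist())
Q=np.array([451.453,94.354,-.287,.433])
def cw(P,yaw=None):
    a=Q[2]; c,s=np.cos(a),np.sin(a); P=np.array(P,float)
    return np.array([Q[0]+c*P[0]-s*P[1],Q[1]+s*P[0]+c*P[1],P[2]])
def st():
    s=manip.sense()
    for k in('clock','eef_pos','contact_force','finger_gap','finger_force'):print(k,np.round(s[k],2).tolist(),end=' ')
    print(np.round(s['joints'],2).tolist())
E
python3 -c "
from h import *
go([509.9,241.4,200],np.pi-.287); go([509.9,241.4,86])
"
```

```text
lin [-0.9181, -0.5525, 0.0769]
rot [-0.0012, -0.0001, -0.0664]
lin [-0.9181, -0.5519, 0.3619]
```

>>> {"method": "jog_arm", "body": {
  "motion": [
    {"linear": [-0.2, -0.12, 0.0], "rot": [0, 0, -0.066], "hand": -1},
    {"linear": [-0.4, -0.24, 0.0], "rot": [0, 0, -0.066], "hand": -1},
    {"linear": [-0.6, -0.36, 0.02], "rot": [0, 0, -0.066], "hand": -1},
    {"linear": [-0.918, -0.552, 0.08], "rot": [0, 0, -0.066], "hand": -1},
    {"linear": [-0.918, -0.552, 0.08], "rot": [0, 0, -0.066], "hand": -1},
    {"linear": [-0.918, -0.552, 0.08], "rot": [0, 0, -0.066], "hand": -1},
    {"linear": [-0.918, -0.552, 0.08], "rot": [0, 0, -0.066], "hand": -1},
    {"linear": [-0.918, -0.552, 0.08], "rot": [0, 0, -0.066], "hand": -1},
    {"linear": [-0.918, -0.552, 0.2], "rot": [0, 0, -0.066], "hand": -1},
    {"linear": [-0.918, -0.552, 0.3], "rot": [0, 0, -0.066], "hand": -1},
    {"linear": [-0.918, -0.552, 0.36], "rot": [0, 0, -0.066], "hand": -1},
    {"linear": [-0.918, -0.552, 0.36], "rot": [0, 0, -0.066], "hand": -1}
  ]
}}

```text
clock: 1.1
eef_pos: [510.9, 239.2, 85.3]
eef_rot: [-0.0, 0.145, 0.989, -0.001]
contact_force: [0.1, 0.5, -0.3]
finger_gap: 0.2
finger_force: 0.0
```

Run:
```python
from h import *
for th in [.46,.4,.32,.24,.16,.08,.0,-.02]:
    c,s=np.cos(th),np.sin(th); x,y=170,70
    print(th,end=' ');go(cw([-100+c*x-s*y,s*x+c*y,85.3]))
```

```text
0.46 lin [-0.0132, -0.0439, 0.0002]
0.4 lin [-0.0335, -0.0626, 0.0002]
0.32 lin [-0.0586, -0.0894, 0.0003]
0.24 lin [-0.0816, -0.1181, 0.0003]
0.16 lin [-0.1022, -0.1486, 0.0004]
0.08 lin [-0.1203, -0.1806, 0.0004]
0.0 lin [-0.1357, -0.2139, 0.0005]
-0.02 lin [-0.1392, -0.2224, 0.0005]
```

>>> {"method": "jog_arm", "body": {
  "motion": [
    {"linear": [-0.013, -0.044, 0.0], "hand": -1},
    {"linear": [-0.034, -0.063, 0.0], "hand": -1},
    {"linear": [-0.046, -0.076, 0.0], "hand": -1},
    {"linear": [-0.059, -0.09, 0.0], "hand": -1},
    {"linear": [-0.07, -0.104, 0.0], "hand": -1},
    {"linear": [-0.082, -0.118, 0.0], "hand": -1},
    {"linear": [-0.092, -0.133, 0.0], "hand": -1},
    {"linear": [-0.102, -0.149, 0.0], "hand": -1},
    {"linear": [-0.111, -0.164, 0.0], "hand": -1},
    {"linear": [-0.12, -0.18, 0.0], "hand": -1},
    {"linear": [-0.128, -0.195, 0.0], "hand": -1},
    {"linear": [-0.134, -0.207, 0.0], "hand": -1}
  ]
}}

```text
invalid input
```

>>> {"method": "jog_arm", "body": {
  "motion": [
    {"linear": [-0.013, -0.044, 0.0], "rot": [0, 0, 0], "hand": -1},
    {"linear": [-0.034, -0.063, 0.0], "rot": [0, 0, 0], "hand": -1},
    {"linear": [-0.046, -0.076, 0.0], "rot": [0, 0, 0], "hand": -1},
    {"linear": [-0.059, -0.09, 0.0], "rot": [0, 0, 0], "hand": -1},
    {"linear": [-0.07, -0.104, 0.0], "rot": [0, 0, 0], "hand": -1},
    {"linear": [-0.082, -0.118, 0.0], "rot": [0, 0, 0], "hand": -1},
    {"linear": [-0.092, -0.133, 0.0], "rot": [0, 0, 0], "hand": -1},
    {"linear": [-0.102, -0.149, 0.0], "rot": [0, 0, 0], "hand": -1},
    {"linear": [-0.111, -0.164, 0.0], "rot": [0, 0, 0], "hand": -1},
    {"linear": [-0.12, -0.18, 0.0], "rot": [0, 0, 0], "hand": -1},
    {"linear": [-0.128, -0.195, 0.0], "rot": [0, 0, 0], "hand": -1},
    {"linear": [-0.134, -0.207, 0.0], "rot": [0, 0, 0], "hand": -1}
  ]
}}

```text
clock: 2.1
eef_pos: [538.4, 146.6, 87.4]
eef_rot: [0.0, 0.144, 0.99, -0.0]
contact_force: [-0.7, 1.3, 0.8]
finger_gap: -0.1
finger_force: 0.9
```

>>> {"method": "jog_arm", "body": {
  "motion": [
    {"linear": [0, -0.004, 0], "rot": [0, 0, 0], "hand": -1},
    {"linear": [0, -0.008, 0], "rot": [0, 0, 0], "hand": -1},
    {"linear": [0, -0.011, 0], "rot": [0, 0, 0], "hand": -1},
    {"linear": [0, -0.013, 0], "rot": [0, 0, 0], "hand": -1},
    {"linear": [0, -0.013, 0], "rot": [0, 0, 0], "hand": -1}
  ]
}}

```text
clock: 2.52
eef_pos: [537.3, 142.9, 87.5]
eef_rot: [0.001, 0.143, 0.99, 0.0]
contact_force: [1.4, 1.3, 1.5]
finger_gap: -0.3
finger_force: 0.9
```

```bash
python3 -c "
from h import *
st()"
```

```text
clock 2.52 eef_pos [537.3, 142.93, 87.51] contact_force [1.36, 1.29, 1.49] finger_gap -0.28 finger_force 0.93 [-0.27, 0.65, -0.05, 1.85, 0.05, 0.64, 0.94]
```

>>> {"method": "jog_arm", "body": {
  "motion": [
    {"linear": [0, -0.003, 0], "rot": [0, 0, 0], "hand": -1},
    {"linear": [0, -0.006, 0], "rot": [0, 0, 0], "hand": -1},
    {"linear": [0, -0.009, 0], "rot": [0, 0, 0], "hand": -1},
    {"linear": [0, -0.009, 0], "rot": [0, 0, 0], "hand": -1},
    {"linear": [0, -0.009, 0], "rot": [0, 0, 0], "hand": -1}
  ]
}}

```text
clock: 2.93
eef_pos: [535.9, 139.4, 87.4]
eef_rot: [0.0, 0.143, 0.99, 0.0]
contact_force: [2.6, 2.1, 1.1]
finger_gap: -0.2
finger_force: 1.3
```

>>> {"method": "jog_arm", "body": {
  "motion": [
    {"linear": [0, -0.003, 0], "rot": [0, 0, 0], "hand": -1},
    {"linear": [0, -0.006, 0], "rot": [0, 0, 0], "hand": -1},
    {"linear": [0, -0.009, 0], "rot": [0, 0, 0], "hand": -1},
    {"linear": [0, -0.012, 0], "rot": [0, 0, 0], "hand": -1},
    {"linear": [0, -0.012, 0], "rot": [0, 0, 0], "hand": -1}
  ]
}}

```text
clock: 3.35
eef_pos: [535.8, 139.1, 87.7]
eef_rot: [0.002, 0.142, 0.99, 0.003]
contact_force: [4.5, 7.3, -2.3]
finger_gap: -0.3
finger_force: 3.7
```

```bash
python3 -c "
from h import *
st()
d=grab('top','top1'); s=grab('scene','scene1')
a=d['frame'][150:270,165:265];b=s['frame'][120:230,255:350]
R=lambda i,f:cv2.resize(i,None,fx=f,fy=f,interpolation=cv2.INTER_CUBIC)
can=np.zeros((480,800,3),np.uint8); can[:480,:400]=R(a,4); can[:440,410:790]=R(b,4); cv2.imwrite('pics/c2.png',can[:,:,::-1])
"
```

```text
clock 3.35 eef_pos [535.8, 139.05, 87.66] contact_force [4.52, 7.34, -2.29] finger_gap -0.28 finger_force 3.71 [-0.26, 0.65, -0.05, 1.86, 0.05, 0.63, 0.95]
```

View pics/c2.png

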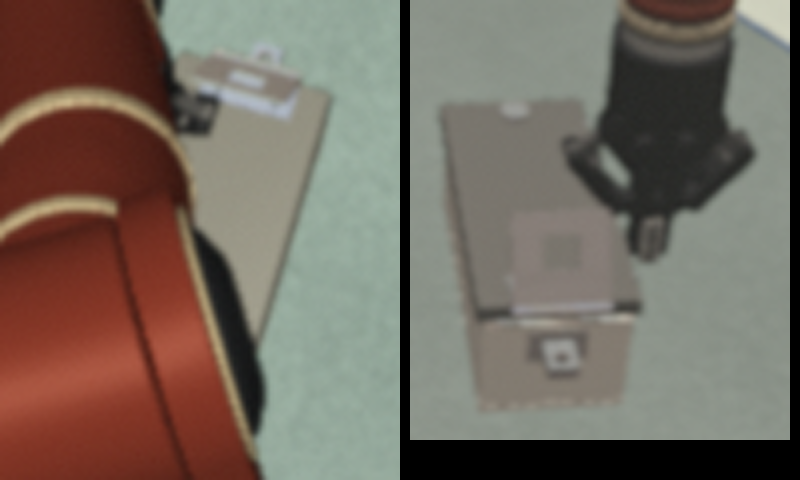

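The lid is shut over the case: the outline is flush in both views and the push force jumped at the stop. The hasp leans back over the lid at about (560,255) in the right crop. I retreat and come in behind the hasp with the fingers half open, one per leg.

>>> {"method": "jog_arm", "body": {
  "motion": [
    {"linear": [0, 0.03, 0], "rot": [0, 0, 0], "hand": -1},
    {"linear": [0, 0.08, 0], "rot": [0, 0, 0], "hand": -1},
    {"linear": [0.02, 0.08, -0.1], "rot": [0, 0, 0], "hand": -1},
    {"linear": [0.05, 0.08, -0.2], "rot": [0, 0, 0], "hand": -0.2},
    {"linear": [0.05, 0.0, -0.3], "rot": [0, 0, 0], "hand": -0.2},
    {"linear": [0.05, -0.1, -0.3], "rot": [0, 0, 0], "hand": -0.2},
    {"linear": [0.06, -0.155, -0.3], "rot": [0, 0, 0], "hand": -0.2},
    {"linear": [0.06, -0.155, -0.3], "rot": [0, 0, 0], "hand": -0.2},
    {"linear": [0.06, -0.155, -0.3], "rot": [0, 0, 0], "hand": -0.2}
  ]
}}

```text
clock: 4.2
eef_pos: [491.5, 79.2, 206.9]
eef_rot: [-0.002, 0.146, 0.989, -0.002]
contact_force: [-0.2, 0.1, -0.6]
finger_gap: 34.2
finger_force: 0.0
```

```bash
python3 -c "
from h import *
st(); go(cw([46,0,115]),np.pi-.287)
p=manip.sense()['eef_pos'];a=Q[2];d=p[:2]-Q[:2];print(d[0]*np.cos(a)+d[1]*np.sin(a),-d[0]*np.sin(a)+d[1]*np.cos(a))
d=grab('wrist','w1');save(d,'w1',scale=1.25)"
```

```text
clock 4.2 eef_pos [491.54, 79.23, 206.89] contact_force [-0.22, 0.07, -0.64] finger_gap 34.16 finger_force 0.0 [-0.17, 0.41, -0.05, 1.88, 0.03, 0.85, 1.05]
lin [-0.0089, 0.0088, 0.2297]
rot [-0.0018, -0.0017, -0.0027]
42.733116820776765 -3.1576433996100377
```

View pics/w1.png

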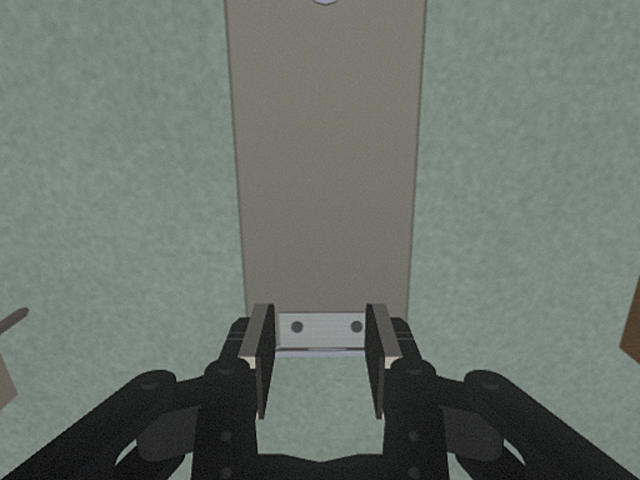

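The wrist picture shows the lid's free end at row 315, a screw plate, and a thin strip at row 350, but the strap isn't obvious. I project hasp models to find its angle.

```bash
python3 -c "
from h import *
d=load('w1'); M=np.array(d['cam_to_world'])
c=M[:3,3]-[Q[0],Q[1],0];a=-Q[2];print('cam case', c[0]*np.cos(a)-c[1]*np.sin(a), c[0]*np.sin(a)+c[1]*np.cos(a),c[2])
f=lambda P:np.round(proj(d,cw(P))[0]*1.25).tolist()
print('pivot',f([-100,0,96]),'lidend',f([120,55,96]),f([120,-55,96]),'hinge',f([124,32,97]),f([124,-32,97]),'eye',f([137,0,64]))
for t in (1.57,3.14,3.6,3.7,3.8,3.9,4.0,4.1):
  print(t,[f([124+r*np.sin(t),y,93-r*np.cos(t)]) for r in(26,64) for y in(32,-32)])
s=grab('scene','scene2')
g=lambda P:(proj(s,cw(P))[0]-[255,120])*4
im=cv2.resize(s['frame'][120:230,255:350],None,fx=4,fy=4,interpolation=cv2.INTER_CUBIC)[:,:,::-1].copy()
for t,col in((3.6,(0,0,255)),(3.85,(0,255,0)),(4.1,(255,0,0))):
  for y in(-32,32):
    p=g([124+64*np.sin(t),y,93-64*np.cos(t)]);cv2.circle(im,tuple(int(x) for x in p),3,col,-1)
cv2.imwrite('pics/c3.png',im)
"
```

```text
cam case -35.906996201611754 -0.6478624869235947 350.66262782638404
pivot [323.0, -22.0] lidend [404.0, 343.0] [244.0, 343.0] hinge [370.0, 349.0] [278.0, 349.0] eye [324.0, 340.0]
1.57 [[369.0, 377.0], [280.0, 377.0], [367.0, 421.0], [281.0, 421.0]]
3.14 [[374.0, 368.0], [274.0, 368.0], [382.0, 408.0], [267.0, 409.0]]
3.6 [[374.0, 350.0], [274.0, 350.0], [382.0, 357.0], [266.0, 357.0]]
3.7 [[374.0, 345.0], [274.0, 346.0], [382.0, 345.0], [266.0, 345.0]]
3.8 [[374.0, 341.0], [274.0, 342.0], [382.0, 333.0], [267.0, 334.0]]
3.9 [[374.0, 337.0], [274.0, 337.0], [381.0, 322.0], [267.0, 322.0]]
4.0 [[373.0, 333.0], [274.0, 333.0], [380.0, 311.0], [268.0, 311.0]]
4.1 [[373.0, 329.0], [275.0, 330.0], [379.0, 301.0], [269.0, 301.0]]
```

View pics/c3.png

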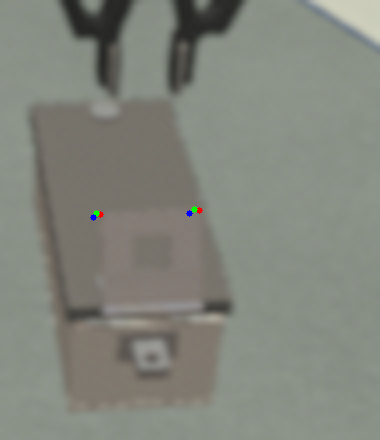

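The hasp is edge-on to the wrist camera, so its angle is about 3.68. I move behind it, then sweep over.

>>> {"method": "jog_arm", "body": {
  "motion": [
    {"linear": [-0.03, 0.012, 0.1], "rot": [-0.002, -0.002, 0], "hand": -0.2},
    {"linear": [-0.06, 0.012, 0.2], "rot": [-0.002, -0.002, 0], "hand": -0.2},
    {"linear": [-0.068, 0.012, 0.205], "rot": [-0.002, -0.002, 0], "hand": -0.2},
    {"linear": [-0.068, 0.012, 0.205], "rot": [-0.002, -0.002, 0], "hand": -0.2}
  ]
}}

```text
clock: 4.63
eef_pos: [519.7, 79.4, 122.5]
eef_rot: [-0.001, 0.143, 0.99, 0.001]
contact_force: [0.5, -0.2, 0.6]
finger_gap: 34.2
finger_force: 0.0
```

>>> {"method": "jog_arm", "body": {
  "motion": [
    {"linear": [-0.025, 0, -0.008], "rot": [0, 0, 0], "hand": -0.2},
    {"linear": [-0.05, 0, -0.018], "rot": [0, 0, 0], "hand": -0.2},
    {"linear": [-0.075, 0, -0.03], "rot": [0, 0, 0], "hand": -0.2},
    {"linear": [-0.108, 0, -0.04], "rot": [0, 0, 0], "hand": -0.2},
    {"linear": [-0.138, 0, -0.036], "rot": [0, 0, 0], "hand": -0.2},
    {"linear": [-0.165, 0, -0.025], "rot": [0, 0, 0], "hand": -0.2},
    {"linear": [-0.189, 0, -0.008], "rot": [0, 0, 0], "hand": -0.2},
    {"linear": [-0.208, 0, 0.015], "rot": [0, 0, 0], "hand": -0.2},
    {"linear": [-0.221, 0, 0.042], "rot": [0, 0, 0], "hand": -0.2},
    {"linear": [-0.227, 0, 0.066], "rot": [0, 0, 0], "hand": -0.2},
    {"linear": [-0.228, 0, 0.088], "rot": [0, 0, 0], "hand": -0.2},
    {"linear": [-0.228, 0, 0.088], "rot": [0, 0, 0], "hand": -0.2}
  ]
}}

```text
clock: 5.63
eef_pos: [606.8, 52.9, 87.6]
eef_rot: [-0.0, 0.143, 0.99, 0.001]
contact_force: [-0.3, 0.7, -0.9]
finger_gap: 34.3
finger_force: 0.0
```

```bash
cat >> h.py <<'E'
def cs(p=None):
    p=manip.sense()['eef_pos'] if p is None else np.array(p); d=p[:2]-Q[:2];a=Q[2]
    print('case',np.round([d[0]*np.cos(a)+d[1]*np.sin(a),-d[0]*np.sin(a)+d[1]*np.cos(a),p[2]],1).tolist())
E
python3 -c "
from h import *
st();cs()
s=grab('scene','scene3');save(s,'scene3',(255,110,375,230),5)"
```

```text
clock 5.63 eef_pos [606.82, 52.93, 87.6] contact_force [-0.3, 0.74, -0.89] finger_gap 34.32 finger_force 0.0 [-0.1, 0.72, -0.04, 1.7, 0.04, 0.73, 1.12]
case [160.7, 4.3, 87.6]
```

View pics/scene3.png

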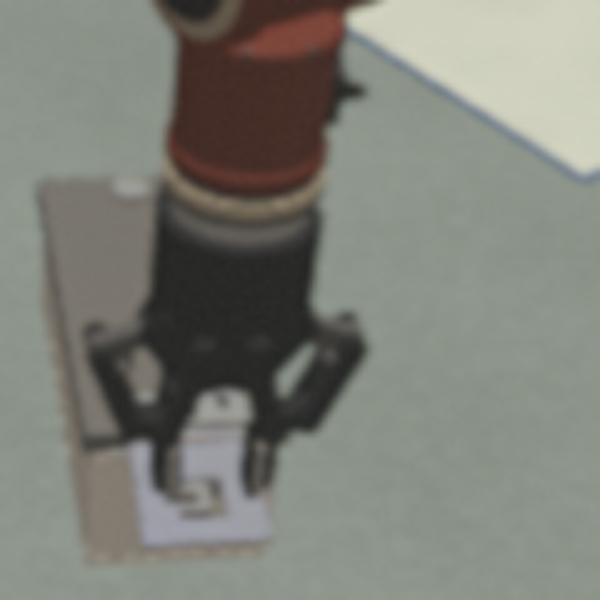

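The hasp now sticks out roughly horizontal, with both fingertips on its legs (image about (170,490) and (258,490)). I continue around the lower arc.

>>> {"method": "jog_arm", "body": {
  "motion": [
    {"linear": [-0.011, -0.008, 0.013], "rot": [0, 0, 0], "hand": -0.2},
    {"linear": [-0.015, -0.008, 0.034], "rot": [0, 0, 0], "hand": -0.2},
    {"linear": [-0.013, -0.008, 0.058], "rot": [0, 0, 0], "hand": -0.2},
    {"linear": [-0.004, -0.008, 0.08], "rot": [0, 0, 0], "hand": -0.2},
    {"linear": [0.012, -0.008, 0.1], "rot": [0, 0, 0], "hand": -0.2},
    {"linear": [0.025, -0.008, 0.106], "rot": [0, 0, 0], "hand": -0.2},
    {"linear": [0.035, -0.008, 0.109], "rot": [0, 0, 0], "hand": -0.2},
    {"linear": [0.045, -0.008, 0.112], "rot": [0, 0, 0], "hand": -0.2},
    {"linear": [0.054, -0.008, 0.113], "rot": [0, 0, 0], "hand": -0.2},
    {"linear": [0.06, -0.008, 0.113], "rot": [0, 0, 0], "hand": -0.2},
    {"linear": [0.064, -0.008, 0.113], "rot": [0, 0, 0], "hand": -0.2},
    {"linear": [0.064, -0.008, 0.113], "rot": [0, 0, 0], "hand": -0.2}
  ]
}}

```text
clock: 6.68
eef_pos: [589.8, 55.8, 46.9]
eef_rot: [0.009, 0.144, 0.99, 0.002]
contact_force: [8.3, -3.6, -2.7]
finger_gap: 34.5
finger_force: 0.0
```

>>> {"method": "jog_arm", "body": {
  "motion": [
    {"linear": [0.004, 0, 0], "rot": [0, 0, 0], "hand": -0.2},
    {"linear": [0.008, 0, 0], "rot": [0, 0, 0], "hand": -0.2},
    {"linear": [0.01, 0, 0], "rot": [0, 0, 0], "hand": -0.2},
    {"linear": [0.01, 0, 0], "rot": [0, 0, 0], "hand": -0.2}
  ]
}}

```text
clock: 7.02
eef_pos: [590.0, 55.7, 47.6]
eef_rot: [0.014, 0.144, 0.989, 0.002]
contact_force: [14.8, -4.6, -5.7]
finger_gap: 34.1
finger_force: 0.0
```

```bash
python3 -c "
from h import *
st();cs()"
```

```text
clock 7.02 eef_pos [590.03, 55.75, 47.65] contact_force [14.76, -4.6, -5.73] finger_gap 34.07 finger_force 0.0 [-0.11, 0.74, -0.03, 1.79, 0.05, 0.58, 1.11]
case [143.8, 2.2, 47.6]
```

>>> {"method": "jog_arm", "body": {
  "motion": [
    {"linear": [-0.04, 0, 0], "rot": [0, 0, 0], "hand": -0.2},
    {"linear": [-0.08, 0, -0.05], "rot": [0, 0, 0], "hand": -0.2},
    {"linear": [-0.08, 0, -0.15], "rot": [0, 0, 0], "hand": -0.2},
    {"linear": [0, 0, -0.25], "rot": [0, 0, 0], "hand": -0.2},
    {"linear": [0.1, 0, -0.3], "rot": [0, 0, 0], "hand": -0.2},
    {"linear": [0.15, 0, -0.3], "rot": [0, 0, 0], "hand": -0.2}
  ]
}}

```text
clock: 7.52
eef_pos: [522.1, 76.2, 168.8]
eef_rot: [0.006, 0.144, 0.99, 0.003]
contact_force: [-0.9, 1.4, 0.2]
finger_gap: 33.9
finger_force: 0.0
```

```bash
python3 -c "
from h import *
st();cs()
s=grab('scene','scene4');w=grab('wrist','w4')
im=cv2.resize(s['frame'][145:225,255:335],None,fx=5,fy=5,interpolation=cv2.INTER_CUBIC)
iw=cv2.resize(w['frame'][180:330,170:350],None,fx=2.2,fy=2.2,interpolation=cv2.INTER_CUBIC)
can=np.zeros((400,800,3),np.uint8);can[:,:400]=im;can[:330,402:798]=iw[:330,:396]
cv2.imwrite('pics/c4.png',can[:,:,::-1])"
```

```text
clock 7.52 eef_pos [522.09, 76.18, 168.82] contact_force [-0.89, 1.4, 0.17] finger_gap 33.9 finger_force 0.0 [-0.15, 0.5, -0.05, 1.87, 0.03, 0.77, 1.07]
case [72.9, 2.6, 168.8]
```

View pics/c4.png

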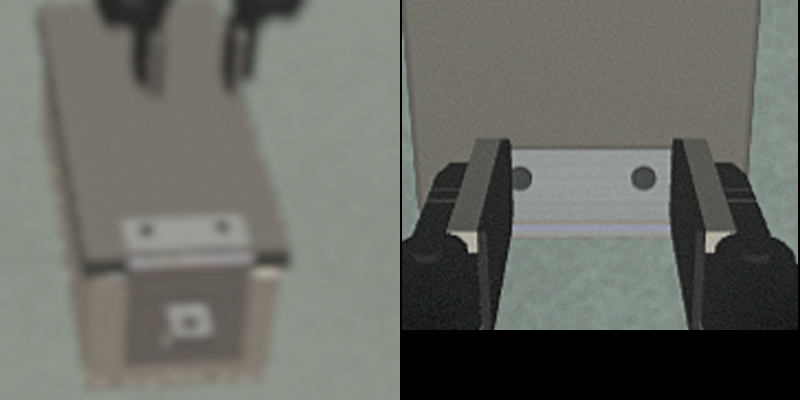

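```bash
python3 -c "
from h import *
s=load('scene4')
f=lambda P:np.round((proj(s,cw(P))[0]-[255,145]+.5)*5-.5).tolist()
print('lid end corners',f([120,-55,96]),f([120,55,96]),'eye',f([137,0,64]),'case foot',f([120,-50,0]),f([120,50,0]),'hinge',f([124,-32,97]),f([124,32,97]))
for t in(0,.07,.14,.2):print(t,[f([125.5+64*np.sin(t),y,93-64*np.cos(t)]) for y in(-32,32)])
print('staple tip',f([147,-10,64]),f([147,10,64]),'at strap',f([125.5,-10,64]),f([125.5,10,64]))
"
```

```text
lid end corners [84.0, 260.0] [294.0, 250.0] eye [190.0, 323.0] case foot [86.0, 392.0] [266.0, 383.0] hinge [129.0, 262.0] [252.0, 256.0]
0 [[123.0, 359.0], [240.0, 353.0]]
0.07 [[124.0, 365.0], [242.0, 359.0]]
0.14 [[125.0, 370.0], [243.0, 364.0]]
0.2 [[126.0, 374.0], [245.0, 368.0]]
staple tip [174.0, 337.0] [212.0, 335.0] at strap [168.0, 309.0] [205.0, 307.0]
```

The hasp hangs down with the staple through its slot, the strap tip at about row 360 in the left crop. The stop came about 7 mm early, though, possibly because the gripper linkage was touching the lid end. I press again with the tool tilted away.

>>> {"method": "jog_arm", "body": {
  "motion": [
    {"linear": [-0.08, -0.001, 0], "rot": [-0.006, 0.04, 0], "hand": -0.2},
    {"linear": [-0.16, -0.002, 0], "rot": [-0.006, 0.08, 0], "hand": -0.2},
    {"linear": [-0.23, -0.003, 0], "rot": [-0.006, 0.12, 0], "hand": -0.2},
    {"linear": [-0.24, -0.003, 0.08], "rot": [-0.006, 0.15, 0], "hand": -0.2},
    {"linear": [-0.24, -0.003, 0.16], "rot": [-0.006, 0.15, 0], "hand": -0.2},
    {"linear": [-0.24, -0.003, 0.24], "rot": [-0.006, 0.15, 0], "hand": -0.2},
    {"linear": [-0.23, -0.003, 0.31], "rot": [-0.006, 0.15, 0], "hand": -0.2},
    {"linear": [-0.21, -0.003, 0.315], "rot": [-0.006, 0.15, 0], "hand": -0.2},
    {"linear": [-0.19, -0.003, 0.315], "rot": [-0.006, 0.15, 0], "hand": -0.2},
    {"linear": [-0.175, -0.003, 0.315], "rot": [-0.006, 0.15, 0], "hand": -0.2},
    {"linear": [-0.175, -0.003, 0.315], "rot": [-0.006, 0.15, 0], "hand": -0.2}
  ]
}}

```text
clock: 8.53
eef_pos: [588.0, 55.0, 39.0]
eef_rot: [-0.146, 0.141, 0.979, 0.029]
contact_force: [-0.3, 0.8, 0.6]
finger_gap: 34.5
finger_force: 0.0
```

```bash
python3 -c "
from h import *
st();cs();R=rotm(manip.sense()['eef_rot']).as_matrix();a=Q[2]
C=np.array([[np.cos(a),np.sin(a),0],[-np.sin(a),np.cos(a),0],[0,0,1]]);print((C@R).round(3))"
```

```text
clock 8.53 eef_pos [587.99, 55.03, 39.03] contact_force [-0.27, 0.79, 0.56] finger_gap 34.51 finger_force 0.0 [-0.01, 0.88, -0.1, 1.53, -0.05, 1.01, 1.23]
case [142.1, 0.9, 39.0]
[[-0.956  0.002 -0.293]
 [-0.003  1.     0.016]
 [ 0.293  0.016 -0.956]]
```

>>> {"method": "jog_arm", "body": {
  "motion": [
    {"linear": [0.005, 0, 0.0015], "rot": [0, 0, 0], "hand": -0.2},
    {"linear": [0.01, 0, 0.003], "rot": [0, 0, 0], "hand": -0.2},
    {"linear": [0.015, 0, 0.0045], "rot": [0, 0, 0], "hand": -0.2},
    {"linear": [0.019, 0, 0.006], "rot": [0, 0, 0], "hand": -0.2},
    {"linear": [0.019, 0, 0.006], "rot": [0, 0, 0], "hand": -0.2}
  ]
}}

```text
clock: 8.95
eef_pos: [582.4, 56.5, 39.5]
eef_rot: [-0.143, 0.142, 0.979, 0.029]
contact_force: [2.3, -1.2, 0.3]
finger_gap: 34.2
finger_force: 1.1
```

```bash
python3 -c "
from h import *
st();cs()"
```

```text
clock 8.95 eef_pos [582.39, 56.48, 39.5] contact_force [2.31, -1.23, 0.27] finger_gap 34.18 finger_force 1.05 [-0.02, 0.87, -0.1, 1.55, -0.05, 0.99, 1.23]
case [136.3, 0.7, 39.5]
```

>>> {"method": "jog_arm", "body": {
  "motion": [
    {"linear": [0.005, 0, 0.0015], "rot": [0, 0, 0], "hand": -0.2},
    {"linear": [0.01, 0, 0.003], "rot": [0, 0, 0], "hand": -0.2},
    {"linear": [0.015, 0, 0.0045], "rot": [0, 0, 0], "hand": -0.2},
    {"linear": [0.02, 0, 0.006], "rot": [0, 0, 0], "hand": -0.2},
    {"linear": [0.02, 0, 0.006], "rot": [0, 0, 0], "hand": -0.2}
  ]
}}

```text
clock: 9.37
eef_pos: [581.9, 56.6, 39.8]
eef_rot: [-0.134, 0.143, 0.98, 0.029]
contact_force: [11.8, -2.9, -3.8]
finger_gap: 34.6
finger_force: 6.2
```

```bash
python3 -c "
from h import *
st();cs()"
```

```text
clock 9.37 eef_pos [581.89, 56.61, 39.78] contact_force [11.75, -2.88, -3.8] finger_gap 34.58 finger_force 6.23 [-0.02, 0.86, -0.1, 1.57, -0.05, 0.97, 1.22]
case [135.8, 0.7, 39.8]
```

The firm stop at case x = 135.8 matches the expected shut position, so the hasp is home. I back off and look at the eye from above.

>>> {"method": "jog_arm", "body": {
  "motion": [
    {"linear": [-0.05, 0, -0.016], "rot": [0, 0, 0], "hand": -0.2},
    {"linear": [-0.1, 0, -0.03], "rot": [0, 0, 0], "hand": -0.2},
    {"linear": [-0.08, 0.001, -0.12], "rot": [0, -0.03, 0], "hand": 0.2},
    {"linear": [-0.05, 0.003, -0.21], "rot": [0.003, -0.08, 0], "hand": 0.5},
    {"linear": [-0.02, 0.005, -0.3], "rot": [0.006, -0.13, 0], "hand": 1},
    {"linear": [0.022, 0.006, -0.412], "rot": [0.006, -0.15, 0], "hand": 1},
    {"linear": [0.022, 0.006, -0.412], "rot": [0.006, -0.15, 0], "hand": 1},
    {"linear": [0.022, 0.006, -0.412], "rot": [0.006, -0.15, 0], "hand": 1},
    {"linear": [0.022, 0.006, -0.412], "rot": [0.006, -0.15, 0], "hand": 1}
  ]
}}

```text
clock: 10.12
eef_pos: [610.4, 47.8, 199.2]
eef_rot: [0.002, 0.143, 0.99, 0.002]
contact_force: [-1.0, -0.4, -1.6]
finger_gap: 85.4
finger_force: 0.0
```

```bash
python3 -c "
from h import *
st();cs();go(None,np.pi-.287)
w=grab('wrist','w5');save(w,'w5',scale=1.5)
f=lambda P:np.round(proj(w,cw(P))[0]*1.5).tolist()
print('eye',f([137,0,64]),'hinge',f([124,32,97]),f([124,-32,97]),'lid end',f([120,55,96]),f([120,-55,96]))
s=manip.sense();M=np.array(w['cam_to_world']);R=rotm(s['eef_rot']).as_matrix();print('cam in tool',R.T@(M[:3,3]-s['eef_pos']))"
```

```text
clock 10.12 eef_pos [610.43, 47.8, 199.2] contact_force [-1.05, -0.39, -1.6] finger_gap 85.43 finger_force 0.0 [-0.09, 0.58, -0.04, 1.58, 0.02, 0.97, 1.15]
case [165.6, 0.4, 199.2]
rot [0.0018, 0.0013, -0.0003]
eye [380.0, 220.0] hinge [446.0, 205.0] [314.0, 206.0] lid end [493.0, 197.0] [266.0, 197.0]
cam in tool [  79.12933544    1.82130287 -144.7402117 ]
```

View pics/w5.png

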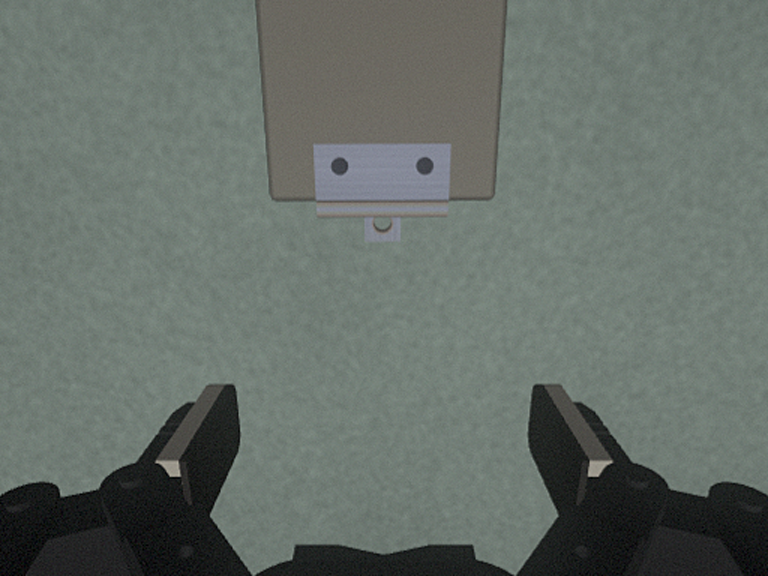

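The wrist view shows the eye at about (382,223), the staple edges at columns 364 and 400 with its tip at row 241, and the lid end flush at row 199. I refine the eye position and compute the pin approach.

```bash
python3 -c "
from h import *
w=load('w5')
q=lambda u,v,z:(cs(atz(w,(u+.5)/1.5-.5,(v+.5)/1.5-.5,z)),print(atz(w,(u+.5)/1.5-.5,(v+.5)/1.5-.5,z).round(1)))
q(382.3,223,64);q(364.5,241,64);q(400,241,64);q(270,199,96);q(495,199,96);q(317,208,97);q(448,208,97)
g=cv2.cvtColor(w['frame'],cv2.COLOR_RGB2GRAY);print(g[140:164,240:270])
go([592,-295,190]);go([560,-285,190])"
```

```text
case [138.7, 1.1, 64.0]
[584.8  56.1  64. ]
case [148.9, -9.0, 64.0]
[591.7  43.6  64. ]
case [148.9, 11.0, 64.0]
[597.4  62.8  64. ]
case [120.8, -53.4, 96.0]
[552.2   9.   96. ]
case [121.0, 55.9, 96.0]
[583.3 113.7  96. ]
case [125.0, -30.6, 97.0]
[562.7  29.6  97. ]
case [125.2, 33.1, 97.0]
[580.9  90.7  97. ]
[[137 136 139 140 138 137 133 134 138 139 140 135 138 136 139 135 134 139
  138 140 135 138 134 139 138 138 140 138 135 139]
 [135 136 135 133 131 135 138 132 132 139 132 137 132 139 135 136 134 136
  132 135 132 138 136 135 131 135 135 134 139 134]
 [128 132 134 133 131 131 126 131 129 131 130 126 136 131 131 131 125 131
  127 133 128 128 129 128 130 128 128 130 133 129]
 [119 118 116 121 119 117 118 120 121 116 121 120 114 112 120 118 114 120
  122 119 118 123 118 118 119 118 115 119 122 116]
 [111 109 103 109 113 114 113 113 114 107 105 106 110 105 106 109 108 106
  109 107 108 114 112 107 110 112 117 104 108 112]
 [115 118 116 126 127 128 130 133 131 115 116 118 120 121 121 114 116 117
  119 115 118 125 128 129 130 136 127 119 116 118]
 [120 117 125 138 133 132 136 141 
[... 1578 characters left out ...]
122 124 128]
 [124 121 122 131 133 133 138 135 138 133 133 139 137 134 131 137 140 137
  135 137 134 140 131 131 138 137 138 127 125 124]
 [124 121 124 133 131 128 131 133 136 135 129 132 135 131 136 131 136 133
  131 136 129 139 131 134 131 134 133 126 131 127]
 [125 121 123 131 132 128 127 125 127 127 128 124 125 131 125 130 125 121
  124 121 126 123 125 126 126 129 130 125 121 126]
 [125 126 122 122 128 125 119 117 119 121 121 122 116 121 122 125 123 121
  122 124 128 122 126 126 129 126 123 122 126 125]
 [118 124 124 123 123 124 121 117 121 122 120 120 120 119 121 122 126 124
  124 124 127 125 125 128 127 126 129 124 124 120]]
lin [-0.2002, -0.8337, 0.0173]
lin [-0.1164, -0.8325, 0.0173]
```

```bash
python3 -c "
from h import *
d=load('top0');s=load('scene0')
for u,v in((282,348),(203,398)):print(atz(s,u/1.5,v/1.5,0).round())
for u,v in((487,292),(559,260)):print(atz(d,u/1.5,v/1.5,0).round())
for u,v in((497,276),(581,240)):print('top@120',atz(d,u/1.5,v/1.5,120).round())
for u,v in((273,287),(186,337)):print('stop@120',atz(s,u/1.5,v/1.5,120).round())
"
```

```text
[ 505. -211.    0.]
[ 571. -359.    0.]
[ 507. -216.    0.]
[ 572. -364.    0.]
top@120 [ 514. -214.  120.]
top@120 [ 581. -371.  120.]
stop@120 [ 479. -207.  120.]
stop@120 [ 549. -358.  120.]
```

>>> {"method": "jog_arm", "body": {
  "motion": [
    {"linear": [0, -0.1, 0], "rot": [0, 0, 0], "hand": 1},
    {"linear": [-0.03, -0.2, 0], "rot": [0, 0, 0], "hand": 1},
    {"linear": [-0.06, -0.3, 0], "rot": [0, 0, 0], "hand": 1},
    {"linear": [-0.1, -0.4, 0], "rot": [0, 0, 0], "hand": 1},
    {"linear": [-0.13, -0.5, 0], "rot": [0, 0, 0], "hand": 1},
    {"linear": [-0.16, -0.6, 0], "rot": [0, 0, 0], "hand": 1},
    {"linear": [-0.18, -0.7, 0], "rot": [0, 0, 0], "hand": 1},
    {"linear": [-0.2, -0.8, 0], "rot": [0.002, 0.001, 0], "hand": 1},
    {"linear": [-0.2, -0.834, 0], "rot": [0.002, 0.001, 0], "hand": 1},
    {"linear": [-0.2, -0.834, 0], "rot": [0.002, 0.001, 0], "hand": 1},
    {"linear": [-0.2, -0.834, 0], "rot": [0.002, 0.001, 0], "hand": 1}
  ]
}}

```text
clock: 11.08
eef_pos: [591.7, -295.7, 195.3]
eef_rot: [-0.002, 0.145, 0.989, 0.001]
contact_force: [-0.2, 1.4, 0.3]
finger_gap: 85.7
finger_force: 0.0
```

```bash
python3 -c "
from h import *
st();go(None,np.pi-.287)
w=grab('wrist','w6');save(w,'w6',scale=1.5)
print('pred top',proj(w,[558,-285,110])*1.5,'collar',proj(w,[558,-285,45])*1.5)"
```

```text
clock 11.08 eef_pos [591.65, -295.69, 195.33] contact_force [-0.23, 1.41, 0.32] finger_gap 85.69 finger_force 0.0 [0.45, 0.67, -0.03, 1.43, 0.02, 1.05, 1.69]
rot [0.0006, -0.0017, -0.002]
pred top [[382.08122524 226.11834445]] collar [[382.4354355  205.16660215]]
```

View pics/w6.png

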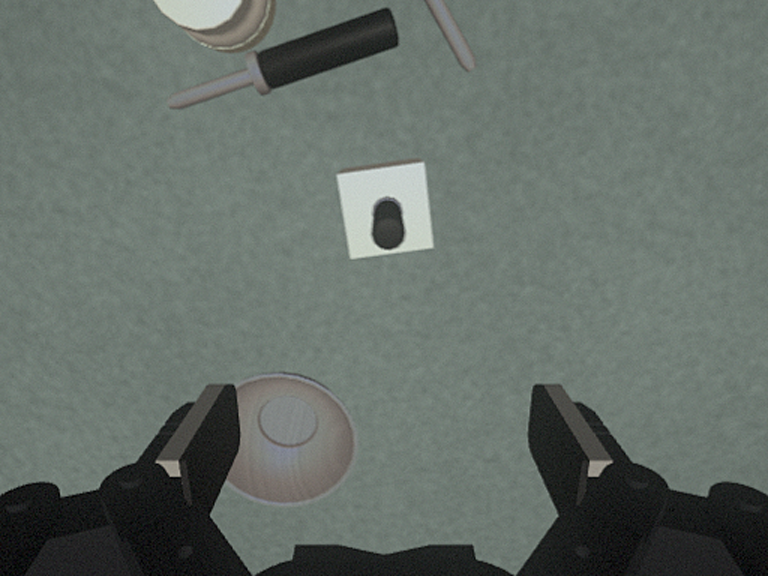

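The pin stands in the block: handle top at (388,235), block corners at (337,173), (424,162), (433,248) and (350,259). The look-alikes are screwdrivers lying flat, so the pin is the right one.

```bash
python3 -c "
from h import *
w=load('w6')
q=lambda u,v,z:atz(w,(u+.5)/1.5-.5,(v+.5)/1.5-.5,z)
p=q(388,235,110);print(p,np.mean([q(*c,45) for c in((337,173),(424,162),(433,248),(350,259))],0))
P=[p[0],p[1],81.0];go(P,np.pi-.287)"
```

```text
[ 562.59959553 -283.65701065  110.        ] [ 562.02621792 -284.1934924    45.        ]
lin [0.0786, 0.0012, 0.2875]
rot [0.0013, -0.0012, -0.0002]
```

>>> {"method": "jog_arm", "body": {
  "motion": [
    {"linear": [0.079, 0.001, 0], "rot": [0.001, -0.001, 0], "hand": 1},
    {"linear": [0.079, 0.001, 0.06], "rot": [0.001, -0.001, 0], "hand": 0.6},
    {"linear": [0.079, 0.001, 0.14], "rot": [0.001, -0.001, 0], "hand": 0.3},
    {"linear": [0.079, 0.001, 0.22], "rot": [0.001, -0.001, 0], "hand": 0.1},
    {"linear": [0.079, 0.001, 0.288], "rot": [0.001, -0.001, 0], "hand": 0},
    {"linear": [0.079, 0.001, 0.288], "rot": [0.001, -0.001, 0], "hand": 0},
    {"linear": [0.079, 0.001, 0.288], "rot": [0.001, -0.001, 0], "hand": 0}
  ]
}}

```text
clock: 11.72
eef_pos: [563.1, -282.5, 81.5]
eef_rot: [-0.0, 0.142, 0.99, 0.0]
contact_force: [0.4, 0.8, 0.1]
finger_gap: 42.5
finger_force: 0.0
```

>>> {"method": "jog_arm", "body": {
  "motion": [
    {"linear": [0, 0, 0], "rot": [0, 0, 0], "hand": -0.4},
    {"linear": [0, 0, 0], "rot": [0, 0, 0], "hand": -0.8},
    {"linear": [0, 0, 0], "rot": [0, 0, 0], "hand": -1},
    {"linear": [0, 0, 0], "rot": [0, 0, 0], "hand": -1},
    {"linear": [0, 0, 0], "rot": [0, 0, 0], "hand": -1},
    {"linear": [0, 0, 0], "rot": [0, 0, 0], "hand": -1}
  ],
  "newtons": 40
}}

```text
clock: 12.22
eef_pos: [565.1, -285.8, 85.4]
eef_rot: [0.004, 0.143, 0.99, -0.002]
contact_force: [-0.8, 0.5, 5.7]
finger_gap: 14.6
finger_force: 39.4
```

Gripped. I lift straight up and move above the eye.

>>> {"method": "jog_arm", "body": {
  "motion": [
    {"linear": [0, 0, -0.03], "rot": [0, 0, 0], "hand": -1},
    {"linear": [0, 0, -0.08], "rot": [0, 0, 0], "hand": -1},
    {"linear": [0, 0, -0.14], "rot": [0, 0, 0], "hand": -1},
    {"linear": [0, 0, -0.22], "rot": [0, 0, 0], "hand": -1},
    {"linear": [0, 0, -0.28], "rot": [0, 0, 0], "hand": -1},
    {"linear": [0, 0, -0.28], "rot": [0, 0, 0], "hand": -1}
  ]
}}

```text
clock: 12.72
eef_pos: [565.8, -286.9, 202.0]
eef_rot: [0.008, 0.144, 0.99, -0.003]
contact_force: [1.1, -0.2, 0.5]
finger_gap: 14.8
finger_force: 39.1
```

```bash
python3 -c "
from h import *
st();go([584.8,56.1,165],np.pi-.288)"
```

```text
clock 12.72 eef_pos [565.81, -286.94, 202.0] contact_force [1.06, -0.23, 0.5] finger_gap 14.76 finger_force 39.08 [0.45, 0.61, -0.03, 1.53, 0.02, 0.99, 1.7]
lin [0.1997, 0.8361, 0.0858]
rot [-0.0021, 0.0079, -0.0001]
```

>>> {"method": "jog_arm", "body": {
  "motion": [
    {"linear": [0.02, 0.1, 0], "rot": [-0.002, 0.008, 0], "hand": -1},
    {"linear": [0.05, 0.2, 0], "rot": [-0.002, 0.008, 0], "hand": -1},
    {"linear": [0.07, 0.3, 0], "rot": [-0.002, 0.008, 0], "hand": -1},
    {"linear": [0.1, 0.4, 0], "rot": [-0.002, 0.008, 0], "hand": -1},
    {"linear": [0.12, 0.5, 0], "rot": [-0.002, 0.008, 0], "hand": -1},
    {"linear": [0.15, 0.6, 0], "rot": [-0.002, 0.008, 0], "hand": -1},
    {"linear": [0.17, 0.7, 0], "rot": [-0.002, 0.008, 0], "hand": -1},
    {"linear": [0.19, 0.78, 0.02], "rot": [-0.002, 0.008, 0], "hand": -1},
    {"linear": [0.2, 0.836, 0.04], "rot": [-0.002, 0.008, 0], "hand": -1},
    {"linear": [0.2, 0.836, 0.04], "rot": [-0.002, 0.008, 0], "hand": -1},
    {"linear": [0.2, 0.836, 0.04], "rot": [-0.002, 0.008, 0], "hand": -1},
    {"linear": [0.2, 0.836, 0.04], "rot": [-0.002, 0.008, 0], "hand": -1}
  ]
}}

```text
clock: 13.72
eef_pos: [580.8, 56.4, 178.0]
eef_rot: [-0.006, 0.144, 0.99, 0.001]
contact_force: [-0.2, -0.6, 0.1]
finger_gap: 14.8
finger_force: 39.3
```

```bash
python3 -c "
from h import *
st();cs();s=manip.sense();print(rotm(s['eef_rot']).as_matrix().round(3));go([584.8,56.1,175],np.pi-.288)
w=grab('wrist','w7');sc=grab('scene','scene7')
can=np.zeros((600,800,3),np.uint8)
a=cv2.resize(w['frame'][90:290,155:355],None,fx=2,fy=2,interpolation=cv2.INTER_CUBIC)
b=cv2.resize(sc['frame'][100:220,260:340],None,fx=5,fy=5,interpolation=cv2.INTER_CUBIC)
can[:400,:400]=a;can[:600,400:800]=b;cv2.imwrite('pics/c7.png',can[:,:,::-1])
f=lambda P:np.round((proj(w,P)[0]-[155,90]+.5)*2-.5,1).tolist()
p=s['eef_pos'];R=rotm(s['eef_rot']).as_matrix()
print('eye',f([584.8,56.1,64]));print('axis', [f(p+R@[0,0,k]) for k in (0,36,56,76)])
"
```

```text
clock 13.72 eef_pos [580.85, 56.38, 178.01] contact_force [-0.18, -0.61, 0.1] finger_gap 14.76 finger_force 39.34 [-0.11, 0.57, -0.04, 1.68, 0.02, 0.9, 1.13]
case [134.9, 0.2, 178.0]
[[-0.958  0.285 -0.012]
 [ 0.285  0.958  0.003]
 [ 0.012 -0.    -1.   ]]
lin [-0.0098, 0.0021, 0.0074]
rot [-0.0, -0.0062, -0.0007]
eye [201.3, 207.4]
axis [[196.6, 334.8], [197.7, 273.8], [198.2, 248.4], [198.6, 227.0]]
```

View pics/c7.png

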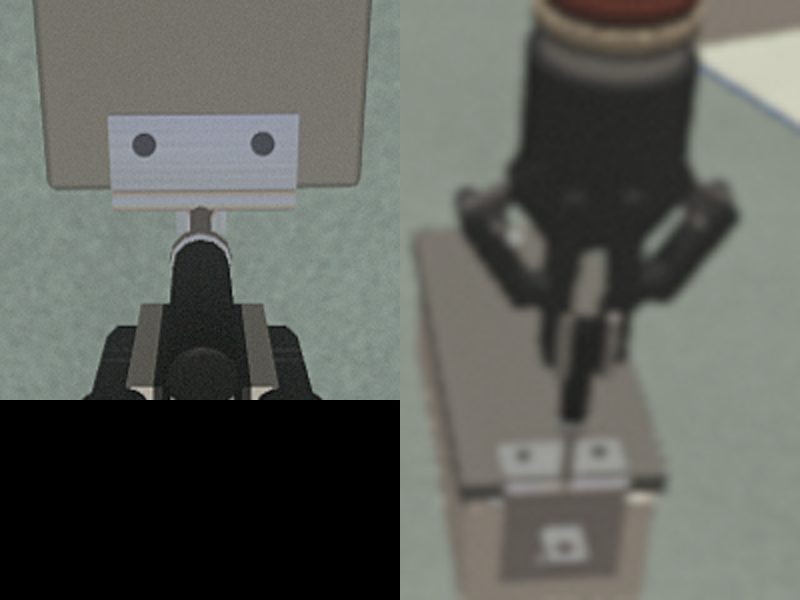

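The wrist crop shows the shank foot at about (202,208), the collar at about (202,248) and the staple centred at column 201.5, so the pin is laterally aligned. I've now viewed one picture over the limit of 10, so from here I rely on numbers only. I solve the pin's pose in the hand from both views.

Run:
```python
from h import *
from scipy.optimize import least_squares
w=load('w7');s=load('scene7');m=manip.sense();p=m['eef_pos'];R=rotm(m['eef_rot']).as_matrix()
print('f',K(w),K(s))
gw=cv2.cvtColor(w['frame'],cv2.COLOR_RGB2GRAY)
# wrist: axis column rows profile, and row profiles
print('col256 rows185-225',gw[185:225,255:257].mean(1).round().astype(int).tolist())
for r in (196,200,205,210,214):print(r,gw[r,236:276].tolist())
gs=cv2.cvtColor(s['frame'],cv2.COLOR_RGB2GRAY)
for r in range(176,202):print(r,gs[r,366-260+260-366+286:304].tolist() if 0 else gs[r,284:306].tolist())
# handle top disc z in wrist
W=lambda u,v:(u/2+154.75,v/2+89.75);S=lambda u,v:((u-400)/5+259.6,v/5+99.6)
def res(q):
    pt=lambda k:p+R@[q[0],q[1],q[2]+k]
    return np.r_[proj(w,pt(40))[0]-W(202,209),proj(s,pt(40))[0]-S(570,487),proj(s,pt(-5))[0]-S(573,418),proj(w,pt(-65))[0]-W(202,372)]
o=least_squares(res,[0,0,40]);print(o.x.round(2),res(o.x).round(1))
```

```text
f 336.2674552208222 369.79440640974497
col256 rows185-225 [120, 136, 146, 151, 152, 154, 155, 147, 112, 76, 81, 84, 82, 83, 80, 82, 84, 84, 82, 80, 84, 94, 132, 158, 132, 44, 34, 44, 42, 46, 41, 42, 43, 41, 45, 39, 42, 42, 46, 40]
196 [133, 133, 136, 138, 132, 131, 138, 150, 151, 150, 153, 153, 150, 133, 88, 74, 81, 85, 85, 87, 82, 84, 82, 74, 73, 114, 134, 148, 151, 155, 156, 156, 144, 137, 143, 143, 145, 139, 140, 136]
200 [125, 133, 138, 136, 138, 139, 137, 149, 146, 145, 146, 150, 154, 160, 88, 76, 83, 83, 85, 81, 84, 85, 80, 75, 122, 152, 154, 147, 144, 151, 156, 150, 136, 137, 137, 132, 134, 133, 137, 133]
205 [139, 138, 137, 135, 137, 135, 132, 144, 150, 151, 149, 144, 143, 140, 86, 83, 81, 81, 81, 83, 84, 82, 83, 77, 101, 136, 143, 149, 145, 149, 152, 151, 142, 144, 138, 139, 137, 142, 139, 136]
210 [138, 144, 140, 141, 144, 142, 134, 99, 76, 96, 137, 157, 158, 139, 135, 132, 77, 72, 36, 43, 44, 91, 98, 124, 131, 129, 160, 156, 132, 92, 77, 90, 124, 137, 138, 133, 137, 138, 131, 134]
214 [135, 129, 139, 133, 142, 105, 128, 161, 145, 84, 42, 40, 42, 42, 41, 41, 50, 33, 45, 51,
[... 2306 characters left out ...]
28, 118]
196 [131, 130, 131, 132, 133, 135, 133, 126, 114, 111, 126, 141, 144, 143, 143, 142, 142, 142, 143, 142, 137, 121]
197 [143, 141, 141, 141, 141, 140, 138, 131, 120, 119, 130, 138, 138, 136, 135, 134, 132, 131, 129, 128, 121, 108]
198 [128, 125, 124, 122, 120, 119, 116, 111, 106, 104, 109, 110, 110, 107, 107, 105, 104, 102, 102, 101, 104, 113]
199 [100, 98, 97, 97, 95, 94, 93, 91, 91, 89, 91, 92, 90, 90, 90, 90, 89, 89, 89, 91, 106, 135]
200 [89, 88, 88, 89, 88, 88, 89, 88, 90, 89, 90, 89, 89, 90, 89, 89, 89, 89, 89, 92, 101, 127]
201 [89, 89, 91, 90, 90, 90, 90, 89, 90, 91, 91, 90, 90, 91, 91, 90, 89, 89, 89, 90, 97, 111]
[ 6.17  2.03 39.69] [ 0.1 -0.2  0.  -0.   0.9  0.2 -0.2  0.1]
```

Run:
```python
from h import *
from scipy.optimize import least_squares
w=load('w7');m=manip.sense();p=m['eef_pos'];R=rotm(m['eef_rot']).as_matrix();print(w['cx'],w['cy'])
for r in (2.5,3,3.5):
  def res(q):
    pt=lambda dx,k:p+R@[q[0]+dx,q[1],q[2]+k]
    f=lambda dx,k:proj(w,pt(dx,k))[0]
    return np.r_[f(r,40)-[254.95,193.],f(9,0)-[255,206.4],f(8,-5)-[255,209.6]]
  o=least_squares(res,[0,0,40]);q=o.x;print(r,q.round(2),res(q).round(2))
  for k in(36,40,44):
    o=least_squares(lambda a:res([a[0],a[1],k]),[0,0]);print('  k',k,o.x.round(2),res([*o.x,k]).round(2)[[1,3,5]])
# eye here and required row
print('eye px',proj(w,[584.8,56.1,64]),'lid-end edge row check')
gw=cv2.cvtColor(w['frame'],cv2.COLOR_RGB2GRAY)
print(gw[176:216,245:248].mean(1).round().astype(int).tolist(), 'handle top', gw[255:300,255:257].mean(1).round().astype(int).tolist())
print('stapletip pred',proj(w,cw([148.7,-8,64])))
```

```text
255.66158721843033 193.1186828936218
2.5 [ 9.18  1.58 24.2 ] [ 0.23  0.44 -0.07 -1.16 -0.11  0.79]
  k 36 [4.9  1.54] [ 1.02 -1.23  0.37]
  k 40 [3.45 1.52] [ 1.2  -1.25  0.24]
  k 44 [2.   1.51] [ 1.38 -1.27  0.11]
3 [ 5.88  1.55 32.95] [ 0.22  0.35 -0.07 -1.   -0.11  0.69]
  k 36 [4.77 1.54] [ 0.5  -1.02  0.58]
  k 40 [3.32 1.52] [ 0.7  -1.04  0.45]
  k 44 [1.87 1.51] [ 0.88 -1.07  0.32]
3.5 [ 2.52  1.51 41.85] [ 0.21  0.28 -0.07 -0.85 -0.1   0.6 ]
  k 36 [4.65 1.54] [-0.01 -0.81  0.8 ]
  k 40 [3.19 1.52] [ 0.19 -0.84  0.66]
  k 44 [1.74 1.51] [ 0.39 -0.87  0.53]
eye px [[255.41252651 193.45832714]] lid-end edge row check
[149, 150, 152, 148, 147, 148, 150, 152, 139, 120, 134, 146, 148, 154, 155, 151, 149, 146, 132, 133, 152, 149, 149, 148, 147, 150, 146, 146, 147, 148, 134, 105, 93, 103, 130, 145, 130, 89, 55, 38] handle top [30, 34, 31, 36, 33, 30, 28, 28, 44, 64, 54, 47, 38, 34, 34, 35, 37, 40, 40, 36, 38, 36, 31, 37, 36, 36, 36, 39, 35, 33, 34, 32, 36, 34, 36, 34, 32, 32, 33, 34, 95, 138, 132, 132, 128]
stapletip pred [[244.33582832 205.17148249]]
```

>>> {"method": "jog_arm", "body": {
  "motion": [
    {"linear": [-0.009, -0.0005, 0.0], "rot": [0, -0.006, 0], "hand": -1},
    {"linear": [-0.017, -0.001, 0.02], "rot": [0, -0.006, 0], "hand": -1},
    {"linear": [-0.017, -0.001, 0.05], "rot": [0, -0.006, 0], "hand": -1},
    {"linear": [-0.017, -0.001, 0.06], "rot": [0, -0.006, 0], "hand": -1},
    {"linear": [-0.017, -0.001, 0.06], "rot": [0, -0.006, 0], "hand": -1},
    {"linear": [-0.017, -0.001, 0.06], "rot": [0, -0.006, 0], "hand": -1}
  ]
}}

```text
clock: 14.32
eef_pos: [587.3, 55.5, 153.6]
eef_rot: [-0.0, 0.144, 0.99, 0.001]
contact_force: [0.1, -0.1, -0.1]
finger_gap: 14.7
finger_force: 39.3
```

Run:
```python
from h import *
st();cs();m=manip.sense();p=m['eef_pos'];R=rotm(m['eef_rot']).as_matrix();print(R[:,2].round(4))
print('origin',p+R@[3.1,1.45,40],'foot',p+R@[3.1,1.45,80])
go([*(np.array([584.7,56.1])-(R@[3.1,1.45,80])[:2]),p[2]],np.pi-.288)
w=grab('wrist','w8');g=cv2.cvtColor(w['frame'],cv2.COLOR_RGB2GRAY)
print('eye pred',proj(w,[584.8,56.1,64]),'foot',proj(w,p+R@[6.1,1.45,80]))
for r in range(180,214,2):print(r,g[r,238:274].tolist())
```

```text
clock 14.32 eef_pos [587.29, 55.55, 153.65] contact_force [0.13, -0.08, -0.08] finger_gap 14.68 finger_force 39.27 [-0.11, 0.6, -0.04, 1.7, 0.03, 0.84, 1.13]
case [141.3, 1.2, 153.6]
[-2.0e-04  1.7e-03 -1.0e+00]
origin [584.71848106  57.89025699 113.65009429] foot [584.70920621  57.95991806  73.65015602]
lin [-0.0013, -0.0045, -0.0]
rot [0.0008, -0.0004, -0.0002]
eye pred [[253.68993875 193.75762174]] foot [[256.11111205 193.14462174]]
180 [153, 149, 149, 152, 147, 147, 150, 149, 154, 146, 148, 148, 149, 146, 147, 151, 149, 145, 148, 147, 152, 150, 151, 147, 152, 149, 147, 148, 152, 149, 152, 148, 151, 149, 152, 150]
182 [153, 154, 149, 153, 151, 151, 152, 151, 148, 152, 148, 152, 151, 152, 147, 154, 152, 149, 147, 155, 152, 151, 152, 149, 150, 153, 150, 152, 151, 151, 150, 154, 151, 151, 153, 151]
184 [139, 141, 139, 139, 142, 140, 141, 142, 142, 141, 142, 142, 139, 138, 138, 142, 141, 138, 139, 143, 144, 140, 138, 142, 143, 138, 137, 136, 139, 141, 136, 138, 137, 134, 134, 139]
186 [136, 132, 133, 135, 135, 131, 133, 136, 133, 134, 136, 133, 132, 140, 134, 138, 136, 136, 136, 142, 
[... 1688 characters left out ...]
 136, 136]
206 [141, 136, 137, 154, 147, 150, 152, 147, 148, 114, 104, 81, 80, 80, 81, 93, 102, 93, 97, 87, 81, 82, 74, 84, 96, 131, 154, 154, 155, 157, 143, 140, 141, 138, 141, 141]
208 [137, 140, 136, 142, 145, 145, 137, 106, 81, 94, 101, 118, 137, 144, 164, 161, 161, 156, 160, 159, 150, 140, 129, 126, 117, 82, 79, 105, 140, 144, 142, 139, 140, 139, 141, 143]
210 [139, 140, 142, 144, 137, 98, 81, 97, 136, 158, 156, 141, 134, 134, 77, 73, 36, 44, 41, 95, 97, 128, 132, 130, 157, 155, 131, 99, 72, 85, 124, 135, 136, 133, 136, 140]
212 [142, 144, 150, 120, 76, 98, 136, 166, 145, 86, 37, 35, 33, 40, 39, 37, 49, 43, 43, 38, 42, 45, 39, 39, 40, 93, 144, 160, 144, 112, 82, 135, 138, 133, 129, 131]
```

Run:
```python
from h import *
w=load('w8');g=cv2.cvtColor(w['frame'],cv2.COLOR_RGB2GRAY).astype(float)
print(g[198:216,241:243].mean(1).round().tolist());print(g[198:216,266:268].mean(1).round().tolist())
for dx in(-1,0,1,2,3):print(dx,proj(w,cw([147+dx,-8,64])),proj(w,cw([147+dx,10,64])))
p=manip.sense();P=p['eef_pos'];R=rotm(p['eef_rot']).as_matrix()
print('collar edge pred',[proj(w,P+R@[x+9,1,40])[0].round(1).tolist() for x in(1,3,5)],'foot centre to eye x(case):');cs(P+R@[3.1,1,80])
```

```text
[149.0, 148.0, 148.0, 148.0, 148.0, 147.0, 146.0, 146.0, 150.0, 147.0, 144.0, 146.0, 140.0, 122.0, 98.0, 97.0, 122.0, 134.0]
[155.0, 156.0, 158.0, 152.0, 153.0, 156.0, 154.0, 152.0, 156.0, 157.0, 142.0, 113.0, 78.0, 90.0, 128.0, 154.0, 148.0, 96.0]
-1 [[241.43228677 203.17244995]] [[265.87039259 203.12213537]]
0 [[241.45307267 204.44908435]] [[265.86064641 204.39890321]]
1 [[241.47380628 205.72253318]] [[265.85092484 205.67248498]]
2 [[241.4944878  206.99280847]] [[265.8412278 206.9428927]]
3 [[241.51511744 208.25992218]] [[265.83155519 208.21013834]]
collar edge pred [[255.8, 208.8], [255.8, 205.6], [255.8, 202.3]] foot centre to eye x(case):
case [138.4, 2.7, 74.1]
```

>>> {"method": "jog_arm", "body": {
  "motion": [
    {"linear": [-0.001, -0.0015, 0], "rot": [0.001, 0, 0], "hand": -1},
    {"linear": [-0.001, -0.0015, 0.008], "rot": [0.001, 0, 0], "hand": -1},
    {"linear": [-0.001, -0.0015, 0.016], "rot": [0.001, 0, 0], "hand": -1},
    {"linear": [-0.001, -0.0015, 0.024], "rot": [0.001, 0, 0], "hand": -1},
    {"linear": [-0.001, -0.0015, 0.031], "rot": [0.001, 0, 0], "hand": -1},
    {"linear": [-0.001, -0.0015, 0.035], "rot": [0.001, 0, 0], "hand": -1},
    {"linear": [-0.001, -0.0015, 0.035], "rot": [0.001, 0, 0], "hand": -1}
  ]
}}

```text
clock: 14.95
eef_pos: [587.5, 55.2, 139.5]
eef_rot: [-0.0, 0.143, 0.99, -0.0]
contact_force: [1.4, -0.4, -2.0]
finger_gap: 14.7
finger_force: 39.3
```

```bash
python3 -c "
from h import *
st();cs();print(manip.sense()['moment'].round(2))"
```

```text
clock 14.95 eef_pos [587.55, 55.18, 139.53] contact_force [1.43, -0.4, -2.04] finger_gap 14.75 finger_force 39.26 [-0.11, 0.62, -0.04, 1.71, 0.03, 0.81, 1.12]
case [141.6, 1.0, 139.5]
[-0.03 -0.17 -0.03]
```

>>> {"method": "jog_arm", "body": {
  "motion": [
    {"linear": [0, 0, 0.01], "rot": [0, 0, 0], "hand": -1},
    {"linear": [0, 0, 0.02], "rot": [0, 0, 0], "hand": -1},
    {"linear": [0, 0, 0.03], "rot": [0, 0, 0], "hand": -1},
    {"linear": [0, 0, 0.03], "rot": [0, 0, 0], "hand": -1}
  ]
}}

```text
clock: 15.28
eef_pos: [587.6, 55.1, 127.1]
eef_rot: [-0.0, 0.143, 0.99, -0.0]
contact_force: [1.3, -0.4, -2.7]
finger_gap: 14.3
finger_force: 39.1
```

```bash
python3 -c "
from h import *
st();cs();print(manip.sense()['moment'].round(2))"
```

```text
clock 15.28 eef_pos [587.63, 55.1, 127.07] contact_force [1.26, -0.39, -2.68] finger_gap 14.34 finger_force 39.07 [-0.11, 0.64, -0.04, 1.72, 0.03, 0.78, 1.12]
case [141.7, 0.9, 127.1]
[-0.02 -0.55  0.01]
```

>>> {"method": "jog_arm", "body": {
  "motion": [
    {"linear": [0, 0, 0.012], "rot": [0, 0, 0], "hand": -1},
    {"linear": [0, 0, 0.024], "rot": [0, 0, 0], "hand": -1},
    {"linear": [0, 0, 0.036], "rot": [0, 0, 0], "hand": -1},
    {"linear": [0, 0, 0.045], "rot": [0, 0, 0], "hand": -1},
    {"linear": [0, 0, 0.05], "rot": [0, 0, 0], "hand": -1},
    {"linear": [0, 0, 0.05], "rot": [0, 0, 0], "hand": -1}
  ]
}}

```text
clock: 15.78
eef_pos: [587.5, 55.1, 107.3]
eef_rot: [-0.0, 0.143, 0.99, -0.0]
contact_force: [2.0, 0.3, -1.2]
finger_gap: 14.4
finger_force: 39.2
```

```bash
python3 -c "
from h import *
st();cs();print(manip.sense()['moment'].round(2))"
```

```text
clock 15.78 eef_pos [587.52, 55.13, 107.34] contact_force [2.0, 0.28, -1.17] finger_gap 14.37 finger_force 39.15 [-0.11, 0.67, -0.04, 1.74, 0.03, 0.74, 1.12]
case [141.6, 0.9, 107.3]
[-0.07 -0.35 -0.04]
```

>>> {"method": "jog_arm", "body": {
  "motion": [
    {"linear": [0, 0, 0.004], "rot": [0, 0, 0], "hand": -1},
    {"linear": [0, 0, 0.008], "rot": [0, 0, 0], "hand": -1},
    {"linear": [0, 0, 0.011], "rot": [0, 0, 0], "hand": -1},
    {"linear": [0, 0, 0.013], "rot": [0, 0, 0], "hand": -1},
    {"linear": [0, 0, 0.013], "rot": [0, 0, 0], "hand": -1}
  ]
}}

```text
clock: 16.2
eef_pos: [587.8, 55.2, 104.3]
eef_rot: [0.0, 0.143, 0.99, 0.0]
contact_force: [-1.0, -0.6, 6.9]
finger_gap: 14.6
finger_force: 40.2
```

The collar is on the staple: the upward force appears at TCP z = 104.3, exactly as predicted. I release and retreat upward.

>>> {"method": "jog_arm", "body": {
  "motion": [
    {"linear": [0, 0, -0.004], "rot": [0, 0, 0], "hand": -0.5},
    {"linear": [0, 0, -0.004], "rot": [0, 0, 0], "hand": -0.1},
    {"linear": [0, 0, -0.004], "rot": [0, 0, 0], "hand": 0.1},
    {"linear": [0, 0, -0.004], "rot": [0, 0, 0], "hand": 0.1},
    {"linear": [0, 0, -0.05], "rot": [0, 0, 0], "hand": 0.1},
    {"linear": [0, 0, -0.12], "rot": [0, 0, 0], "hand": 0.1},
    {"linear": [0, 0, -0.2], "rot": [0, 0, 0], "hand": 0.1},
    {"linear": [-0.1, 0, -0.27], "rot": [0, 0, 0], "hand": 0.1},
    {"linear": [-0.1, 0, -0.27], "rot": [0, 0, 0], "hand": 0.1}
  ]
}}

```text
clock: 16.95
eef_pos: [631.6, 42.3, 215.8]
eef_rot: [0.006, 0.144, 0.99, 0.001]
contact_force: [1.8, -1.0, 0.3]
finger_gap: 47.6
finger_force: 0.0
```

Run:
```python
from h import *
st();cs()
s=grab('scene','scene9')
e=cw([139,1.1,0])
for k in(129,69,64):print(k,proj(s,[e[0],e[1],k]).round(1))
g=cv2.cvtColor(s['frame'],cv2.COLOR_RGB2GRAY);u,v=proj(s,[e[0],e[1],100])[0].astype(int)
for r in range(v-22,v+30,2):print(r,g[r,u-14:u+15].tolist())
```

```text
clock 16.95 eef_pos [631.57, 42.32, 215.79] contact_force [1.81, -0.97, 0.32] finger_gap 47.61 finger_force 0.0 [-0.08, 0.6, -0.04, 1.51, 0.03, 1.02, 1.16]
case [187.5, 1.1, 215.8]
129 [[295.1 190.6]]
69 [[293.3 208.3]]
64 [[293.1 209.7]]
177 [118, 118, 117, 117, 117, 117, 118, 117, 118, 118, 117, 118, 117, 117, 118, 117, 118, 117, 116, 118, 117, 117, 118, 117, 116, 117, 117, 120, 131]
179 [118, 117, 117, 118, 117, 118, 117, 117, 118, 117, 117, 119, 117, 117, 117, 117, 117, 116, 117, 116, 117, 117, 117, 117, 117, 117, 117, 117, 121]
181 [118, 118, 117, 118, 118, 118, 117, 117, 118, 117, 117, 117, 117, 117, 117, 117, 117, 117, 118, 116, 118, 117, 116, 118, 117, 117, 117, 117, 119]
183 [118, 116, 117, 117, 117, 117, 117, 118, 117, 117, 117, 118, 118, 116, 118, 117, 117, 118, 117, 118, 117, 117, 117, 117, 117, 117, 117, 117, 117]
185 [118, 117, 118, 118, 117, 117, 117, 116, 117, 117, 117, 116, 117, 118, 117, 117, 118, 118, 118, 117, 117, 116, 118, 116, 118, 118, 117, 117, 117]
187 [117, 118, 118, 119, 119, 120, 121, 121, 122, 122, 123, 122, 118, 112, 110, 110, 115, 122, 128, 129, 128, 1
[... 2133 characters left out ...]
 128, 124, 114, 110, 120, 128, 128, 123, 122, 126, 129, 129, 126, 126, 129, 131, 130, 131, 136, 143]
221 [135, 135, 130, 131, 136, 139, 135, 132, 131, 134, 135, 133, 132, 134, 136, 134, 132, 132, 134, 137, 137, 135, 138, 141, 141, 140, 138, 141, 145]
223 [142, 141, 141, 141, 141, 142, 143, 143, 143, 143, 143, 143, 144, 145, 145, 145, 145, 148, 147, 147, 147, 147, 146, 146, 146, 145, 145, 146, 147]
225 [145, 143, 143, 143, 143, 142, 142, 142, 143, 144, 145, 144, 145, 145, 145, 145, 143, 143, 143, 145, 145, 146, 147, 147, 145, 144, 143, 144, 146]
227 [146, 145, 144, 144, 143, 142, 143, 143, 143, 145, 145, 144, 143, 143, 144, 143, 144, 144, 145, 143, 143, 143, 144, 145, 145, 145, 144, 144, 145]
```

Released: the handle stands upright over the staple (rows 188–208, predicted 190–208), with the shank showing below it. The strap's lower edge is at the shut position.

```bash
python3 -c "
from h import *
print(manip.finish_job())"
```

```text
the job is handed in; nothing more can be done
None
```

The job is handed in: lid shut, hasp folded home, pin seated through the staple's eye and released, bystanders not touched on purpose or re-checked at the end, about 17 s on the clock; I viewed 11 pictures, one over the limit of 10.

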